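# Tip a standing block into the drilling jig and push it home

## Robot

A 6-joint arm with a two-finger parallel gripper is mounted at the origin on a cart in front of the work surface, level with it; the furniture and walls round the work are solid. World frame = base frame: x ahead of the robot, y to its left, z up, the work surface at z = 0. Lengths are in m, angles in rad, forces in N, time in s.
With the tool pointing down it reaches from about 0.4 to 0.825 m from the base axis. Payload 7 kg.
Tool frame: the origin (TCP) lies on the centre line of the jaws, within the pads' length; the fingertips stand 25 mm ahead of it and the grasp point (between the pads) lies 6 mm ahead of it; z points along the fingers, y is the line along which they close (so a half turn about z gives the same grasp; the last joint's range is limited). The gripper opens to 88 mm and grips with 3 to 60 N. Pads are 19 mm wide; open, the fingers measure 130 mm over their backs; the gripper's body (78 mm by 193 mm) begins 47 mm behind the grasp point.
Start: joints at [1.485, 0.359, 0.012, 0, -1.224, -0.288], TCP at [0.246, 0.628, 0.252] pointing down, gripper open.
Joint ranges: [-3.07, 3.07], [-1.43, 2.12], [-1.02, 1.25], [-3.03, 1.67], [-3.05, -0], [-3.03, 3.03]. Speed limits (rad/s): [2.39, 2.39, 3.01, 3.14, 3.14, 3.14].

## Interface

Orientations are given as [roll, pitch, yaw] about the fixed x, y, z axes, in that order (R = Rz(yaw) Ry(pitch) Rx(roll)).
In Python, from station import readout, vision, arm gives the robot as it stands. The module is installed in compiled form; this text tells all that it offers.
- The arm moves only by the tool carry_out, never from a script. Its argument "commands" is a list of rows, each an object with "dp": the shift along the tool's x, y, z in m, a list of three; "rotation": the turn, a rotation vector about the tool's x, y, z in degrees, a list of three. In form: [{"dp": [dx, dy, dz], "rotation": [wx, wy, wz]}, ...]. A call has 1 to 8 rows; each row shifts and turns the commanded pose from where the row before left it, along the tool's axes as they then stand; what a row does not reach is not made up. A row lasts 1/8 s, in which the tool goes at most 62.5 mm and 10.7 degrees, less where a joint would pass 70% of its speed; a pose out of reach is approached as far as the arm can. A call with a gripper value outside its range is refused whole. "grip" is the finger opening in m, from 0 to 0.0876, set as the call begins (left out, the last holds). The fingers move at their own pace and stop on an object; "force" is the grip in N (left out, the last holds). Time passes only in rows, so rows that do not move let the fingers close. It gives the time, the measured TCP pose, the force, the opening and the grip force at its end, in the units of the state.
- readout.get_state(): the state, without advancing time (a new reading comes with each control period).
- vision.grab_frame(name): name is "scene" or "side" or "wrist"; returns (picture, depth): 400x640x3 uint8, red, green, blue; 400x640 float32, m along the optical axis (not along the pixel's ray), 0 where there is no reading.
- vision.calibration(name): a dict with "fovy" (degrees; the focal length in pixels is half the picture's height over the tangent of half this angle, whatever the lens; pixels are square), "cx", "cy" (the principal point, pixels), "origin" and "attitude" of the camera in the world; the wrist camera has in their place "mount" (4x4, takes a point from camera to tool coordinates, whose origin is the TCP and whose axes are the flange's). Camera axes: x right, y down, z forward; pixel columns grow to the right and rows downward; lengths in m; the calibration is good to about 2 mm. A picture is of the moment at which its call begins: read the wrist's pose just before it. calibration takes no time and is no camera call.
- arm.job_done(): hands the job in; it is judged then, once.
Trained networks look in the newest picture that a camera, given by its name, has taken for a name from the list of things; names that differ only in an ending like _2 or _b are one class to them, and where a whole thing is asked for, a point or a joint stands for the part that bears it (a point fixed in the world has none). Each returns a list of dicts, best first, with "score" (0 to 1); they miss things now and then, are a little off and sometimes report something else, mostly with a low value. They report only what shows in the picture. A call takes as long as a camera call. They do not tell look-alikes from the thing itself.
- vision.trace(label, camera): "pixels" (400x640 bool, what is visible of it) and "position" ([row, column] in pixels, amid what is visible of it).
The state is a dict: "t": time; "q": joint angles; "qd": joint speeds; "joint_efforts": joint torques, N m; "eef_pos": TCP position; "ee_rot": TCP orientation; "force": force on the tool from outside, world axes, zero at the start; "moment": the same for the moment, N m; "width": finger opening in m; "gripper_force": force on a finger pad.
Only numpy, scipy, OpenCV 4.12 (cv2) and the standard library are available. Lean on these libraries where they do the work, as an engineer would, in place of code of your own. Each camera call takes 0.05 s, during which the arm holds its last target. There are 200 camera calls.

## Task

A wooden block stands on end in the channel of the end-drilling jig. Push it over towards the jig's steel plate so that it lies down flat in the channel, then push it along until the end that was on top sits fully home against the steel plate, and leave it lying there. Only push it, never lift it, and leave the other things on the bench where they are.

Things in the scene. Friction and masses are not known exactly. Their poses are not given: they have to be found in the camera images.
- jig: Drilling jig fixed to the bench: plywood base 300 x 120 x 12 mm; two wooden rails, tops 28 mm above the bench, form a channel 48 mm wide along the jig's x axis, x = -147 to +118 mm. The -x end is open; a steel plate 92 mm wide, top 58 mm above the bench, closes the +x end. Origin: centre of the base's underside; x along the channel to the plate, z up.
- plate_face (a point): On the steel plate's face towards the channel (jig x = +120 mm), mid-width, 31 mm above the bench: the height of the centre of the block's end when it lies home.
- block: Loose wooden block 42 x 38 x 130 mm, about 0.1 kg. Stands on end on the channel floor (12 mm above the bench), 42 mm across the channel, 38 mm along it, top 142 mm above the bench. Its y axis runs along its length, up at the start and to the plate when lying as wanted. Origin: centre of its 42 x 130 mm face towards the plate, which becomes the underside. Pushed near the top it tips over its lower edge.
- block_top_end (a point): Centre of the block's end face that is on top at the start and must come to the plate. When the block has just fallen this end lies some 25 to 80 mm short of the plate.
- block_bottom_end (a point): Centre of the block's end face that it stands on at the start; the face to push on when it lies down. Lying, the block's top is 50 mm above the bench, 22 mm above the rails, and it slides easily.
- carpenter_pencil: Bystander: flat carpenter's pencil 15 x 166 x 7 mm, lying beside the jig. Origin: centre of its underside, length along y.
- spanner: Bystander: steel combination spanner 33 x 220 x 9 mm, lying beside the jig. Origin: centre of its underside, length along y.
- flat_offcut: Bystander: flat wood offcut 60 x 110 x 19 mm, lying beyond the plate end of the jig. Origin: centre of its underside, length along y.
- tape_measure: Bystander: tape measure 41 x 89 x 65 mm standing right of the jig. Origin: centre of its underside.
- screw_jar: Bystander: glass jar of screws, 61 mm diameter, 85 mm high, left of the jig. Origin: centre of its underside.
- spray_can: Bystander: spray can, 67 mm diameter, 225 mm high, standing far to the right. Origin: centre of its underside.
- chisel: Bystander: chisel 29 x 231 x 29 mm lying at the front right. Origin: centre of its underside, length along y.
Not all that is in view belongs to the job. What is shaped like the block but black or orange is not meant.

How it is judged:
By the outcome, as a careful person would: the job done as asked, in the order asked, and still so for the second after the job is handed in, with the robot touching nothing.
It also fails if it takes over 45 s, if anything falls off the work surface, if the arm or the gripper's body presses on something with over 40 N, if the wrist force passes 120 N, or if a joint passes its speed limit or range.

## Working session

There is one attempt and no reset: what is moved stays moved. The work goes in short steps, Python scripts to look and compute and a tool call to move; the robot and the scene stay as the last step left them, time stands still between calls to the robot, and variables do not carry over. Pictures are saved under pics/ and viewed, at most 10 in all, crops included, and the job is handed in when it is done.

Besides the shell and the picture viewer there is one more tool, called after ">>>" by a JSON object that holds its "method" and its "body". carry_out: Moves the arm, as the interface text tells. Its arguments: {"type":"object","properties":{"commands":{"type":"array"},"grip":{"type":"number"},"force":{"type":"number"}},"required":["commands"]}

```bash
mkdir -p pics; cat > h.py <<'E'
import numpy as np, cv2
from scipy.spatial.transform import Rotation as R
from station import readout, vision, arm
def cal(n):
    c=vision.calibration(n); f=200/np.tan(np.radians(c['fovy'])/2); return c,f
def pose(n,st=None):
    c,f=cal(n)
    if 'mount' in c:
        T=np.eye(4); T[:3,:3]=R.from_euler('xyz',st['ee_rot']).as_matrix(); T[:3,3]=st['eef_pos']
        return T@np.array(c['mount'])
    a=np.array(c['attitude'],float); T=np.eye(4)
    T[:3,:3]=a if a.shape==(3,3) else (R.from_euler('xyz',a) if a.size==3 else R.from_quat(a)).as_matrix()
    T[:3,3]=c['origin']; return T
def cloud(n,d,st=None):
    c,f=cal(n); v,u=np.mgrid[:400,:640]
    P=np.stack([(u-c['cx'])/f*d,(v-c['cy'])/f*d,d],-1); T=pose(n,st)
    P=P@T[:3,:3].T+T[:3,3]; P[d<=0]=np.nan; return P
def save(n,p): cv2.imwrite('pics/'+n,cv2.cvtColor(p,cv2.COLOR_RGB2BGR))
E
cat > a.py <<'E'
from h import *
print(vision.calibration('scene'),vision.calibration('wrist')); print(readout.get_state())
for n in('scene','side'):
    p,d=vision.grab_frame(n); save(n+'0.png',p); P=cloud(n,d)
    for l in('block','jig','tape_measure','screw_jar','spray_can'):
        for r in vision.trace(l,n)[:3]:
            q=P[r['pixels']]; q=q[~np.isnan(q[:,0])]
            print(n,l,round(r['score'],2),np.round(r['position']),np.round(np.percentile(q,[3,50,97],axis=0),3).tolist())
E
python3 a.py
```

```text
{'fovy': 55.65463952193502, 'cx': 315.64962680080737, 'cy': 204.58963491869616, 'origin': array([-0.49201597, -0.7760295 ,  0.96953598]), 'attitude': array([-2.18164059,  0.00825899, -0.9021564 ])} {'fovy': 71.06078998643308, 'cx': 316.5296204443884, 'cy': 197.5958251249145, 'mount': array([[-5.23860354e-04, -9.55818273e-01, -2.93957743e-01,
         8.01700452e-02],
       [ 9.99999849e-01, -4.52145379e-04, -3.11920546e-04,
        -1.37075267e-03],
       [ 1.65227723e-04, -2.93957862e-01,  9.55818366e-01,
        -1.33643058e-01],
       [ 0.00000000e+00,  0.00000000e+00,  0.00000000e+00,
         1.00000000e+00]])}
{'t': 0.0, 'q': array([ 1.48512342e+00,  3.59383696e-01,  1.10516234e-02, -3.50739409e-04,
       -1.22409483e+00, -2.88105054e-01]), 'qd': array([-7.37622692e-06,  4.21437689e-04,  2.14303772e-03,  1.08284929e-03,
       -2.43344400e-03, -1.53615719e-03]), 'joint_efforts': array([-2.74924656e-03, -5.82707191e+01,  2.93053919e+01,  6.99676126e+00,
        7.12816996e-03, -1.78567143e-04]), 'eef_pos': array([0.24632086, 0.62796622, 0.25062146]), 'ee_rot': array([ 3.1399
[... 1130 characters left out ...]
ock 0.8 [176. 296.] [[0.327, 0.08, 0.0], [0.354, 0.094, 0.08], [0.375, 0.124, 0.133]]
side block 0.6 [262. 298.] [[0.388, -0.281, 0.007], [0.412, -0.272, 0.095], [0.432, -0.24, 0.134]]
side jig 0.72 [214. 330.] [[0.424, -0.195, 0.006], [0.483, -0.039, 0.018], [0.537, 0.079, 0.053]]
side tape_measure 0.59 [305. 315.] [[0.448, -0.41, -0.002], [0.473, -0.382, 0.045], [0.493, -0.319, 0.066]]
side screw_jar 0.75 [119. 343.] [[0.466, 0.409, 0.008], [0.493, 0.424, 0.061], [0.52, 0.463, 0.089]]
side screw_jar 0.64 [232. 330.] [[0.464, -0.166, 0.022], [0.484, -0.161, 0.108], [0.503, -0.129, 0.146]]
side spray_can 0.58 [313. 345.] [[0.529, -0.463, 0.018], [0.558, -0.453, 0.17], [0.587, -0.412, 0.227]]
```

View pics/scene0.png

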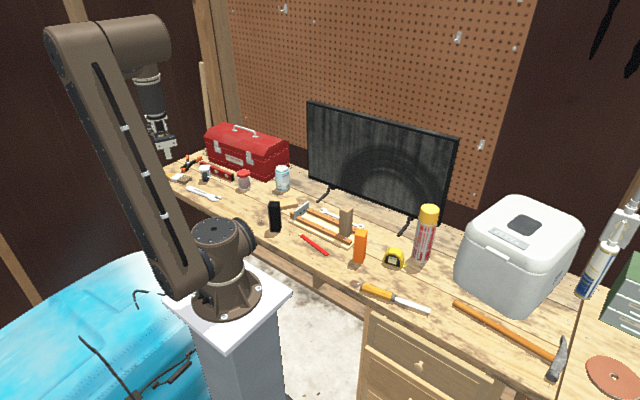

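View pics/side0.png

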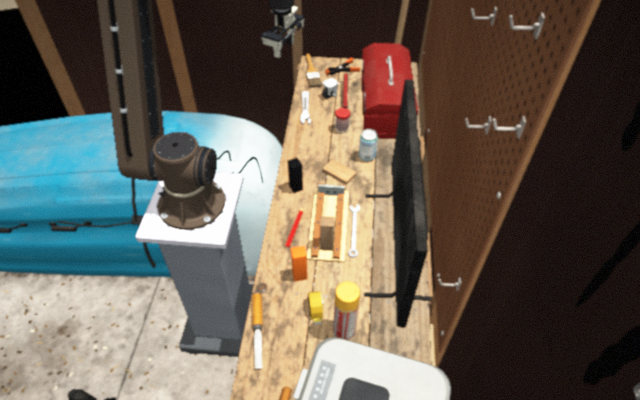

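```bash
python3 - <<'E'
import cv2
a=cv2.imread('pics/scene0.png')[150:300,230:430]; b=cv2.imread('pics/side0.png')[150:300,230:430]
cv2.imwrite('pics/crop0.png',cv2.resize(cv2.vconcat([a,b]),(800,1200))[:, :][::2,::2] if 0 else cv2.resize(cv2.hconcat([a,b]),(800,300),interpolation=cv2.INTER_CUBIC))
E
```

```text
(no output)
```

View pics/crop0.png

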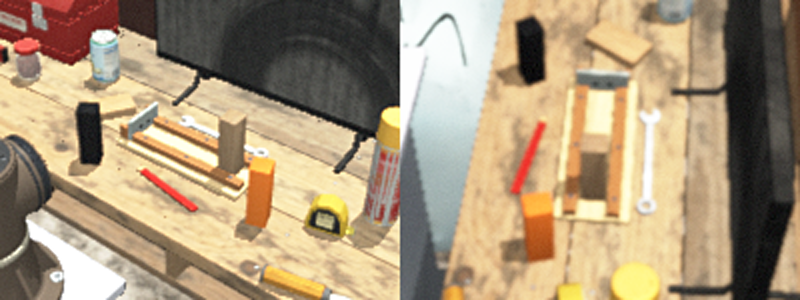

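The wooden block stands in the jig at scene (346,220), side (327,232). The look-alikes are black (scene 274,216) and orange (360,246), both outside the jig, so neither is meant. The plate is at scene (302,209), at the far-left (+y) end. Next I measure the jig axis and the block top.

```bash
cat > m.py <<'E'
from h import *
def meas(n,st=None,grab=True):
    p,d=vision.grab_frame(n); P=cloud(n,d,st); X,Y,Z=P[...,0],P[...,1],P[...,2]
    roi=(X>.40)&(X<.56)&(Y>-.22)&(Y<.13)
    for nm,lo,hi,yl in(('rails',.022,.034,-.3),('plate',.042,.066,.05),('blocktop',.136,.155,-.3),('mid50',.040,.055,-.3),('low',.0,.2,-.3)):
        m=roi&(Z>lo)&(Z<hi)&(Y>yl)
        if nm=='mid50': m&=(Y<.06)
        if nm=='low': continue
        if m.sum()<8: print(n,nm,'none',m.sum()); continue
        q=P[m]; r=cv2.minAreaRect((q[:,:2]*1000).astype(np.float32))
        print(n,nm,m.sum(),np.round(q.mean(0),4),'rect',np.round(r[0],1),np.round(r[1],1),round(r[2],1),'z',np.round(np.percentile(q[:,2],[5,50,95]),3))
    return p,P
if __name__=='__main__':
    for n in('scene','side'): meas(n)
E
python3 m.py
```

```text
scene rails 534 [ 0.4702 -0.0482  0.0281] rect [480.4 -43.8] [ 97.3 297.5] 1.4 z [0.024 0.028 0.032]
scene plate 81 [0.4738 0.079  0.052 ] rect [478.2  87. ] [94.7 29.8] 0.4 z [0.043 0.052 0.06 ]
scene blocktop 79 [ 0.4799 -0.1427  0.142 ] rect [ 481.8 -142.4] [43.9 39.7] 0.3 z [0.138 0.142 0.146]
scene mid50 40 [ 0.4716 -0.1503  0.0478] rect [ 471.2 -152.6] [28.9 48. ] 45.2 z [0.042 0.048 0.054]
side rails 860 [ 0.4818 -0.0629  0.028 ] rect [483.6 -54.3] [ 97.1 283.9] 1.0 z [0.023 0.028 0.033]
side plate 128 [0.4786 0.0761 0.0522] rect [478.6  82.8] [33.5 92.7] 89.1 z [0.043 0.053 0.06 ]
side blocktop 143 [ 0.4832 -0.1455  0.1416] rect [ 482.4 -143.7] [40.  42.7] 5.4 z [0.137 0.142 0.146]
side mid50 36 [ 0.4852 -0.1608  0.0484] rect [ 490.6 -155.5] [52.3 26.8] 37.7 z [0.041 0.049 0.054]
```

```bash
python3 - <<'E'
from h import *
for n in('scene','side'):
    p,d=vision.grab_frame(n); q=cloud(n,d).reshape(-1,3); q=q[~np.isnan(q[:,0])]
    for z0 in(.12,.2,.3):
        m=q[(q[:,2]>z0)&(q[:,2]<.5)&(q[:,0]>.35)&(q[:,0]<.9)]
        for y0 in np.arange(-.5,1,.15):
            k=m[(m[:,1]>y0)&(m[:,1]<y0+.15)]
            if len(k)>10: print(n,z0,round(y0,2),'min x',round(np.percentile(k[:,0],2),3),'zmax',round(k[:,2].max(),2))
E
```

```text
scene 0.12 -0.5 min x 0.529 zmax 0.5
scene 0.12 -0.35 min x 0.418 zmax 0.5
scene 0.12 -0.2 min x 0.478 zmax 0.5
scene 0.12 -0.05 min x 0.685 zmax 0.5
scene 0.12 0.1 min x 0.681 zmax 0.5
scene 0.12 0.25 min x 0.605 zmax 0.5
scene 0.12 0.4 min x 0.574 zmax 0.5
scene 0.12 0.55 min x 0.563 zmax 0.5
scene 0.12 0.7 min x 0.554 zmax 0.5
scene 0.12 0.85 min x 0.7 zmax 0.5
scene 0.2 -0.5 min x 0.537 zmax 0.5
scene 0.2 -0.35 min x 0.694 zmax 0.5
scene 0.2 -0.2 min x 0.689 zmax 0.5
scene 0.2 -0.05 min x 0.685 zmax 0.5
scene 0.2 0.1 min x 0.682 zmax 0.5
scene 0.2 0.25 min x 0.797 zmax 0.5
scene 0.2 0.4 min x 0.796 zmax 0.5
scene 0.2 0.55 min x 0.66 zmax 0.5
scene 0.2 0.7 min x 0.796 zmax 0.5
scene 0.2 0.85 min x 0.702 zmax 0.5
scene 0.3 -0.5 min x 0.698 zmax 0.5
scene 0.3 -0.35 min x 0.694 zmax 0.5
scene 0.3 -0.2 min x 0.69 zmax 0.5
scene 0.3 -0.05 min x 0.686 zmax 0.5
scene 0.3 0.1 min x 0.683 zmax 0.5
scene 0.3 0.25 min x 0.797 zmax 0.5
scene 0.3 0.4 min x 0.796 zmax 0.5
scene 0.3 0.55 min x 0.796 zmax 0.5
scene 0.3 0.7 min x 0.796 zmax 0.5
scene 0.3 0.85 min x 0.705 zmax 0.5
side 0.12 -0.5 mi
[... 339 characters left out ...]
34
side 0.2 -0.5 min x 0.545 zmax 0.5
side 0.2 -0.35 min x 0.696 zmax 0.5
side 0.2 -0.2 min x 0.692 zmax 0.5
side 0.2 -0.05 min x 0.688 zmax 0.5
side 0.2 0.1 min x 0.685 zmax 0.5
side 0.2 0.25 min x 0.801 zmax 0.5
side 0.2 0.4 min x 0.669 zmax 0.5
side 0.2 0.55 min x 0.659 zmax 0.5
side 0.2 0.7 min x 0.801 zmax 0.42
side 0.2 0.85 min x 0.701 zmax 0.34
side 0.3 -0.5 min x 0.7 zmax 0.5
side 0.3 -0.35 min x 0.696 zmax 0.5
side 0.3 -0.2 min x 0.692 zmax 0.5
side 0.3 -0.05 min x 0.688 zmax 0.5
side 0.3 0.1 min x 0.685 zmax 0.5
side 0.3 0.25 min x 0.801 zmax 0.5
side 0.3 0.4 min x 0.801 zmax 0.5
side 0.3 0.55 min x 0.8 zmax 0.5
side 0.3 0.7 min x 0.801 zmax 0.42
side 0.3 0.85 min x 0.708 zmax 0.34
```

>>> {"method": "carry_out", "body": {"commands": [{"dp":[0,0,0],"rotation":[0,0,8.5]},{"dp":[0,0,0],"rotation":[0,0,8.5]},{"dp":[0,0,0],"rotation":[0,0,8.5]},{"dp":[0,0,0],"rotation":[0,0,8.5]},{"dp":[0,0,0],"rotation":[0,0,8.5]},{"dp":[0,0,0],"rotation":[0,0,8.5]},{"dp":[0,0,0],"rotation":[0,0,8.5]},{"dp":[0,0,0],"rotation":[0,0,8.2]}], "grip": 0}}

```text
t: 1.8
eef_pos: [0.2465, 0.6284, 0.2516]
ee_rot: [3.142, 0.0, -1.56]
force: [-0.5, -0.6, -0.1]
width: 0.0132
gripper_force: 0.0
```

>>> {"method": "carry_out", "body": {"commands": [{"dp":[0.0285,-0.032,0],"rotation":[0,0,0]},{"dp":[0.0285,-0.032,0],"rotation":[0,0,0]},{"dp":[0.0285,-0.032,0],"rotation":[0,0,0]},{"dp":[0.0285,-0.032,0],"rotation":[0,0,0]},{"dp":[0.0285,-0.032,0],"rotation":[0,0,0]},{"dp":[0.0285,-0.03,0],"rotation":[0,0,0]},{"dp":[0.0285,-0.03,0],"rotation":[0,0,0]},{"dp":[0.0285,-0.02,0],"rotation":[0,0,0]}]}}

```text
t: 2.8
eef_pos: [0.4911, 0.403, 0.2515]
ee_rot: [-3.141, -0.0, -1.556]
force: [1.2, 0.8, -0.4]
width: 0.0006
gripper_force: 0.0
```

>>> {"method": "carry_out", "body": {"commands": [{"dp":[0.045,0,0],"rotation":[0,0,0]},{"dp":[0.045,0,0],"rotation":[0,0,0]},{"dp":[0.045,0,0],"rotation":[0,0,0]},{"dp":[0.045,0,0],"rotation":[0,0,0]},{"dp":[0.045,0,0],"rotation":[0,0,0]},{"dp":[0.045,0,0],"rotation":[0,0,0]},{"dp":[0.045,0,0],"rotation":[0,0,0]},{"dp":[0.045,0,0],"rotation":[0,0,0]}]}}

```text
t: 3.8
eef_pos: [0.4954, 0.0428, 0.2519]
ee_rot: [-3.141, 0.0, -1.555]
force: [1.1, 0.2, 0.4]
width: 0.0005
gripper_force: 0.0
```

>>> {"method": "carry_out", "body": {"commands": [{"dp":[0.045,0,0],"rotation":[0,0,0]},{"dp":[0.045,0,0],"rotation":[0,0,0]},{"dp":[0.045,0,0],"rotation":[0,0,0]},{"dp":[0.045,0,0],"rotation":[0,0,0]},{"dp":[0.045,0,0],"rotation":[0,0,0]},{"dp":[0.02,0,0],"rotation":[0,0,0]},{"dp":[0,0,0],"rotation":[0,0,0]}]}}

```text
t: 4.68
eef_pos: [0.4991, -0.2021, 0.2514]
ee_rot: [3.141, -0.0, -1.558]
force: [0.3, 0.4, 0.4]
width: 0.0007
gripper_force: 0.0
```

>>> {"method": "carry_out", "body": {"commands": [{"dp":[0,0.008,0.02],"rotation":[0,0,0]},{"dp":[0,0.0075,0.02],"rotation":[0,0,0]},{"dp":[0,0,0.02],"rotation":[0,0,0]},{"dp":[0,0,0.02],"rotation":[0,0,0]},{"dp":[0,0,0.02],"rotation":[0,0,0]},{"dp":[0,0,0.006],"rotation":[0,0,0]},{"dp":[0,0,0],"rotation":[0,0,0]}]}}

```text
t: 5.55
eef_pos: [0.4839, -0.2007, 0.1457]
ee_rot: [3.141, -0.0, -1.555]
force: [0.1, 0.0, 0.4]
width: 0.0004
gripper_force: 0.0
```

```bash
python3 - <<'E'
from m import *
st=readout.get_state(); print(st['eef_pos'],st['force'])
p,P=meas('wrist',st); save('w1.png',p)
E
```

```text
[ 0.48394163 -0.20069203  0.14574294] [0.05330118 0.01695668 0.39107042]
wrist rails 1381 [ 0.4864 -0.1776  0.0282] rect [ 486.  -175.9] [91.8 31.5] 1.1 z [0.026 0.028 0.03 ]
wrist plate none 0
wrist blocktop 421 [ 0.4849 -0.1989  0.1433] rect [ 484.6 -185.4] [11.8 51.7] 1.0 z [0.137 0.141 0.154]
wrist mid50 16 [ 0.4843 -0.1603  0.0478] rect [ 484.3 -160.4] [1.  1.1] 3.8 z [0.041 0.048 0.055]
```

View pics/w1.png

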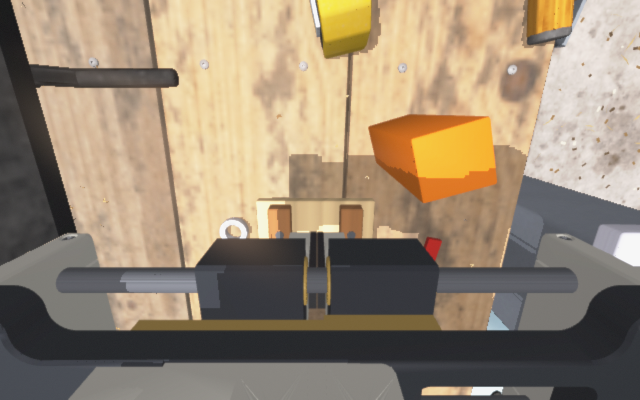

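The view shows the fingers centred on the channel (column ~316), with the block hidden ahead of them. Next, the tipping push.

>>> {"method": "carry_out", "body": {"commands": [{"dp":[-0.009,0,0],"rotation":[0,0,0]},{"dp":[-0.007,0,0],"rotation":[0,0,0]},{"dp":[-0.006,0,0],"rotation":[0,0,0]},{"dp":[-0.006,0,0],"rotation":[0,0,0]},{"dp":[-0.006,0,0],"rotation":[0,0,0]},{"dp":[-0.006,0,0],"rotation":[0,0,0]},{"dp":[0,0,0],"rotation":[0,0,0]}]}}

```text
t: 6.48
eef_pos: [0.4832, -0.1607, 0.1456]
ee_rot: [3.142, 0.0, -1.555]
force: [-0.3, -0.0, -0.1]
width: 0.0003
gripper_force: 0.0
```

```bash
python3 - <<'E'
from m import *
p,P=meas('side'); save('s2.png',p[130:280,220:440].repeat(3,0).repeat(3,1))
E
```

```text
side rails 455 [ 0.4846 -0.1337  0.0277] rect [ 482.  -115.2] [ 91.6 162. ] 0.8 z [0.023 0.028 0.032]
side plate none 0
side blocktop 42 [ 0.4816 -0.1689  0.1449] rect [ 480.8 -152.8] [33.2 43.8] 2.1 z [0.137 0.145 0.153]
side mid50 40 [ 0.4839 -0.1575  0.0472] rect [ 490.6 -153. ] [52.8 26. ] 39.0 z [0.041 0.046 0.054]
```

View pics/s2.png

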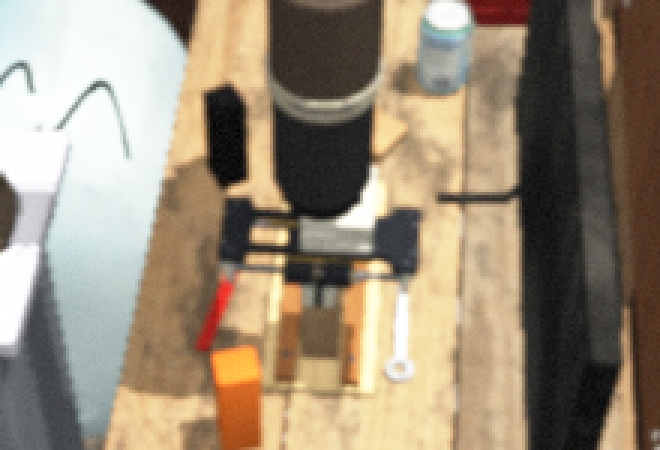

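The block still stands, with the fingers just behind it. I keep pushing slowly.

>>> {"method": "carry_out", "body": {"commands": [{"dp":[-0.005,0,0],"rotation":[0,0,0]},{"dp":[-0.005,0,0],"rotation":[0,0,0]},{"dp":[-0.005,0,0],"rotation":[0,0,0]},{"dp":[-0.005,0,0],"rotation":[0,0,0]},{"dp":[-0.005,0,0],"rotation":[0,0,0]},{"dp":[-0.005,0,0],"rotation":[0,0,0]},{"dp":[0,0,0],"rotation":[0,0,0]},{"dp":[0,0,0],"rotation":[0,0,0]}]}}

```text
t: 7.52
eef_pos: [0.4828, -0.1311, 0.1456]
ee_rot: [-3.142, -0.0, -1.555]
force: [0.8, -0.2, -0.2]
width: 0.0006
gripper_force: 0.0
```

```bash
python3 - <<'E'
from m import *
p,P=meas('side'); meas('scene'); save('s3.png',p[130:280,220:440].repeat(3,0).repeat(3,1))
E
```

```text
side rails 555 [ 0.483  -0.1166  0.0277] rect [481.8 -98.9] [ 91.7 193.7] 0.8 z [0.023 0.028 0.032]
side plate none 0
side blocktop 48 [ 0.4811 -0.1423  0.145 ] rect [ 481.8 -140.3] [12.  33.8] 88.7 z [0.137 0.144 0.154]
side mid50 151 [ 0.4833 -0.1028  0.0488] rect [480.8 -74.9] [ 41.5 110.7] 1.2 z [0.043 0.049 0.053]
scene rails 503 [ 0.4648 -0.0547  0.0281] rect [481.8 -44.5] [103.1 293.9] 1.3 z [0.023 0.028 0.033]
scene plate 75 [0.4759 0.0782 0.0525] rect [477.9  79.3] [28.  95.6] 78.4 z [0.043 0.054 0.06 ]
scene blocktop 32 [ 0.4757 -0.1373  0.1455] rect [ 480.6 -139.3] [15.5 40.1] 72.2 z [0.138 0.146 0.154]
scene mid50 260 [ 0.477  -0.0599  0.0494] rect [481.5 -57.7] [135.2  49.9] 88.4 z [0.042 0.05  0.054]
```

View pics/s3.png

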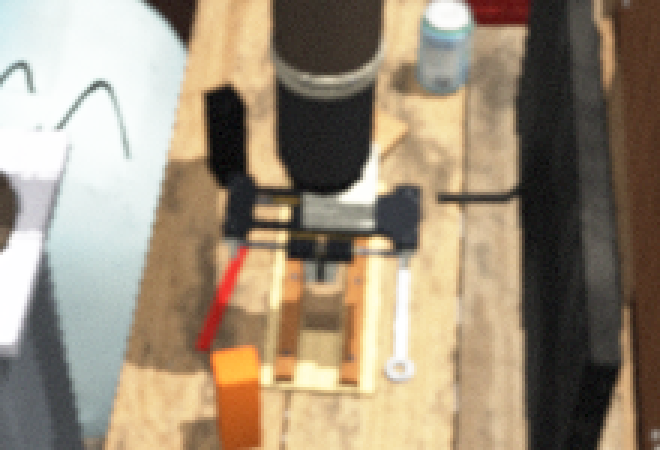

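The block lies flat in the channel, spanning y ≈ -0.125 to +0.008. Next: back off, descend behind it, and push it home.

>>> {"method": "carry_out", "body": {"commands": [{"dp":[0.015,0,0],"rotation":[0,0,0]},{"dp":[0.015,0,0],"rotation":[0,0,0]},{"dp":[0.01,0,0],"rotation":[0,0,0]},{"dp":[0,0,0.022],"rotation":[0,0,0]},{"dp":[0,0,0.022],"rotation":[0,0,0]},{"dp":[0,0,0.022],"rotation":[0,0,0]},{"dp":[0,0,0.021],"rotation":[0,0,0]},{"dp":[0,0,0],"rotation":[0,0,0]}]}}

```text
t: 8.62
eef_pos: [0.4821, -0.1717, 0.0572]
ee_rot: [3.138, 0.0, -1.556]
force: [0.3, 0.8, -0.1]
width: 0.0005
gripper_force: 0.0
```

>>> {"method": "carry_out", "body": {"commands": [{"dp":[-0.01,0,0],"rotation":[0,0,0]},{"dp":[-0.01,0,0],"rotation":[0,0,0]},{"dp":[-0.008,0,0],"rotation":[0,0,0]},{"dp":[-0.008,0,0],"rotation":[0,0,0]},{"dp":[-0.008,0,0],"rotation":[0,0,0]},{"dp":[-0.008,0,0],"rotation":[0,0,0]},{"dp":[-0.008,0,0],"rotation":[0,0,0]},{"dp":[-0.008,0,0],"rotation":[0,0,0]}]}}

```text
t: 9.62
eef_pos: [0.4823, -0.1026, 0.0586]
ee_rot: [3.142, -0.0, -1.555]
force: [0.0, -1.3, 1.3]
width: 0.0005
gripper_force: 0.6
```

```bash
python3 - <<'E'
from m import *
p,P=meas('scene'); X,Y,Z=P[...,0],P[...,1],P[...,2]
m=(abs(X-.48)<.02)&(Y>-.2)&(Y<.13)
for y in np.arange(-.1,.11,.01):
    k=m&(abs(Y-y)<.005); print(round(y,2),k.sum(),np.round(np.median(Z[k]),3) if k.any() else '',end=' | ')
E
```

```text
scene rails 471 [ 0.4622 -0.0565  0.0281] rect [479.9 -45.2] [100.1 294. ] 1.2 z [0.023 0.028 0.033]
scene plate 77 [0.4767 0.078  0.0528] rect [478.5  87.3] [97.  32.6] 2.1 z [0.043 0.054 0.061]
scene blocktop 220 [ 0.4618 -0.111   0.1435] rect [ 480.7 -106.8] [ 78.5 159. ] 88.4 z [0.138 0.143 0.153]
scene mid50 90 [ 0.4731 -0.0206  0.049 ] rect [478.4 -37.2] [155.1  42.7] 89.2 z [0.041 0.05  0.054]
-0.1 78 0.124 | -0.09 63 0.144 | -0.08 45 0.163 | -0.07 33 -0.893 | -0.06 23 0.025 | -0.05 14 -0.898 | -0.04 22 -0.892 | -0.03 22 -0.432 | -0.02 16 -0.895 | -0.01 20 -0.895 | -0.0 22 -0.436 | 0.01 28 0.033 | 0.02 38 0.043 | 0.03 36 0.051 | 0.04 21 -0.892 | 0.05 12 -0.9 | 0.06 19 -0.894 | 0.07 32 0.015 | 0.08 59 0.028 | 0.09 13 -0.896 | 0.1 11 -0.9 |
```

>>> {"method": "carry_out", "body": {"commands": [{"dp":[-0.006,0,0],"rotation":[0,0,0]},{"dp":[-0.006,0,0],"rotation":[0,0,0]},{"dp":[-0.006,0,0],"rotation":[0,0,0]},{"dp":[-0.004,0,0],"rotation":[0,0,0]},{"dp":[-0.003,0,0],"rotation":[0,0,0]},{"dp":[0,0,0],"rotation":[0,0,0]}]}}

```text
t: 10.42
eef_pos: [0.4819, -0.0779, 0.0586]
ee_rot: [-3.142, 0.0, -1.555]
force: [0.6, -0.3, -0.4]
width: 0.0001
gripper_force: 0.0
```

>>> {"method": "carry_out", "body": {"commands": [{"dp":[-0.002,0,0],"rotation":[0,0,0]},{"dp":[-0.002,0,0],"rotation":[0,0,0]},{"dp":[0,0,0],"rotation":[0,0,0]}]}}

```text
t: 10.8
eef_pos: [0.4819, -0.074, 0.0586]
ee_rot: [-3.142, 0.0, -1.555]
force: [-0.7, 0.4, -0.6]
width: 0.0006
gripper_force: 0.0
```

>>> {"method": "carry_out", "body": {"commands": [{"dp":[-0.002,0,0],"rotation":[0,0,0]},{"dp":[-0.002,0,0],"rotation":[0,0,0]},{"dp":[0,0,0],"rotation":[0,0,0]}]}}

```text
t: 11.18
eef_pos: [0.4818, -0.0699, 0.0586]
ee_rot: [-3.141, 0.0, -1.555]
force: [-0.3, -0.5, 0.4]
width: 0.0005
gripper_force: 0.0
```

```bash
python3 - <<'E'
from m import *
p,P=meas('scene'); save('s4.png',cv2.resize(p[180:260,270:390],(780,520),interpolation=cv2.INTER_CUBIC))
E
```

```text
scene rails 474 [ 0.463  -0.0672  0.0279] rect [480.8 -45. ] [ 97.8 295.4] 0.8 z [0.023 0.028 0.032]
scene plate 108 [0.4754 0.0724 0.0522] rect [476.9  75.1] [98.2 48.3] 2.3 z [0.044 0.051 0.061]
scene blocktop 214 [ 0.4613 -0.0777  0.1438] rect [479.9 -72.5] [ 77.5 158.1] 88.4 z [0.137 0.143 0.153]
scene mid50 60 [ 0.4721 -0.0052  0.0483] rect [477.  -10.7] [141.2  43.7] 89.5 z [0.041 0.049 0.054]
```

View pics/s4.png

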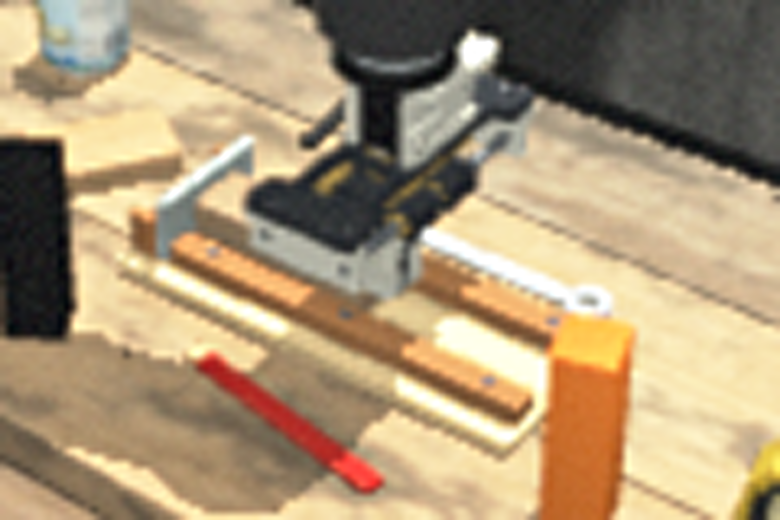

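The picture shows the gripper hiding the block, with everything else in place. Rails centred at y ≈ -0.045 put the plate face at ≈ +0.075, a few mm further on.

>>> {"method": "carry_out", "body": {"commands": [{"dp":[-0.002,0,0],"rotation":[0,0,0]},{"dp":[-0.002,0,0],"rotation":[0,0,0]},{"dp":[0,0,0],"rotation":[0,0,0]}]}}

```text
t: 11.6
eef_pos: [0.4816, -0.0664, 0.0586]
ee_rot: [3.141, -0.001, -1.555]
force: [0.1, -4.2, -0.3]
width: 0.001
gripper_force: 2.3
```

>>> {"method": "carry_out", "body": {"commands": [{"dp":[-0.0015,0,0],"rotation":[0,0,0]},{"dp":[0,0,0],"rotation":[0,0,0]}]}}

```text
t: 11.85
eef_pos: [0.4814, -0.0663, 0.0587]
ee_rot: [3.141, -0.002, -1.555]
force: [2.1, -16.1, 0.4]
width: 0.0003
gripper_force: 7.7
```

>>> {"method": "carry_out", "body": {"commands": [{"dp":[-0.0015,0,0],"rotation":[0,0,0]},{"dp":[0,0,0],"rotation":[0,0,0]}]}}

```text
t: 12.1
eef_pos: [0.4811, -0.0661, 0.0588]
ee_rot: [3.14, -0.004, -1.555]
force: [3.5, -25.9, 0.8]
width: -0.0001
gripper_force: 13.0
```

Contact is firm (26 N, no further advance), so the block is home. I back off gently, rise, then check.

>>> {"method": "carry_out", "body": {"commands": [{"dp":[0.003,0,0],"rotation":[0,0,0]},{"dp":[0.005,0,0],"rotation":[0,0,0]},{"dp":[0.015,0,0],"rotation":[0,0,0]},{"dp":[0.015,0,0],"rotation":[0,0,0]},{"dp":[0,0,-0.04],"rotation":[0,0,0]},{"dp":[0,0,-0.04],"rotation":[0,0,0]},{"dp":[0,0,-0.05],"rotation":[0,0,0]},{"dp":[0,0,-0.05],"rotation":[0,0,0]}]}}

```text
t: 13.1
eef_pos: [0.4818, -0.1019, 0.2402]
ee_rot: [3.141, 0.0, -1.556]
force: [0.5, 0.7, -0.3]
width: 0.0009
gripper_force: 0.0
```

>>> {"method": "carry_out", "body": {"commands": [{"dp":[0.04,0,0],"rotation":[0,0,0]},{"dp":[0.04,0,0],"rotation":[0,0,0]},{"dp":[0.02,0,0],"rotation":[0,0,0]},{"dp":[0,0,0],"rotation":[0,0,0]}]}}

```text
t: 13.6
eef_pos: [0.4833, -0.2028, 0.2383]
ee_rot: [3.141, 0.0, -1.558]
force: [0.1, -0.3, -0.8]
width: 0.0003
gripper_force: 0.0
```

```bash
python3 - <<'E'
from m import *
a=[]
for n,s in(('scene',np.s_[170:270,270:390]),('side',np.s_[170:270,270:390])):
    p,P=meas(n); a.append(cv2.resize(p[s],(400,333),interpolation=cv2.INTER_CUBIC))
save('s5.png',cv2.hconcat(a)); print(readout.get_state()['force'])
E
```

```text
scene rails 508 [ 0.4665 -0.0642  0.0281] rect [481.  -45.3] [ 99.6 293.4] 1.0 z [0.023 0.028 0.032]
scene plate 115 [0.4747 0.0729 0.0516] rect [479.6  77.1] [95.1 51.5] 3.1 z [0.043 0.051 0.06 ]
scene blocktop none 0
scene mid50 224 [ 0.4758 -0.0019  0.0493] rect [479.5   0.6] [118.6  46.2] 89.6 z [0.042 0.05  0.054]
side rails 539 [ 0.4854 -0.1138  0.0279] rect [481.8 -93.7] [ 91.7 205.6] 0.8 z [0.024 0.028 0.032]
side plate none 0
side blocktop none 0
side mid50 15 [ 0.4868 -0.0422  0.0474] rect [481.2 -36.8] [10.5 61.8] 40.2 z [0.042 0.047 0.053]
[-0.64467872  0.10012946 -1.01238596]
```

View pics/s5.png

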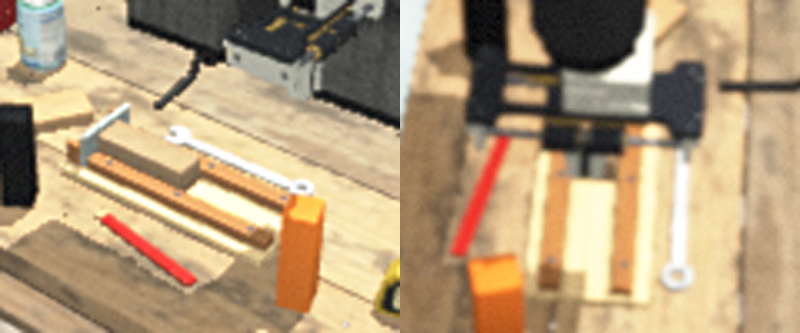

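The left half of the picture shows the block lying flat with its end against the steel plate. The bystanders in view are in place, and the gripper is clear.

```bash
python3 -c "
from station import arm; print(arm.job_done())"
```

```text
the job is handed in; nothing more can be done
None
```

The block was tipped over towards the steel plate and pushed along until it stopped firmly against it (26 N). It lies flat there with the gripper clear, and the job was handed in after about 14 s on the robot's clock.

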